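Find the rocking caddy lid and press it home

ROBOT

A 6-joint arm with a two-finger parallel gripper is mounted at the origin on the work surface. World frame = base frame: x ahead of the robot, y to its left, z up, the work surface at z = 0. Lengths are in m, angles in rad, forces in N, time in s.
With the tool pointing down it reaches from about 0.35 to 0.775 m from the base axis. Payload 5.5 kg.
Tool frame: the origin (TCP) lies between the finger pads; the fingertips stand 25 mm ahead of it and the grasp point (between the pads) lies 6 mm ahead of it; y points along the fingers, z is the direction in which the jaws open and shut, and the axes are right-handed (so a half turn about y gives the same grasp; the last joint's range is limited). The gripper opens to 85 mm and grips with 20 to 120 N. Pads are 22 mm wide; open, the fingers measure 114 mm over their backs; the gripper's body (76 mm by 85 mm) begins 54 mm behind the grasp point. The pads swing forward as they close: fully open they stand 13 mm farther back than shut.
Start: joints at [-1.309, 0.313, 0.046, 1.304, 0, 1.431], TCP at [0.225, -0.529, 0.224] pointing down, gripper open.
Joint ranges: [-2.76, 2.76], [-0.86, 1.69], [-1.03, 1.26], [-2.2, 2.34], [-1.47, 1.5], [-3.14, 3.14]. Speed limits (rad/s): [2.57, 2.57, 3.14, 3.14, 3.14, 3.14].

INTERFACE

Orientations are given as [roll, pitch, yaw] about the fixed x, y, z axes, in that order (R = Rz(yaw) Ry(pitch) Rx(roll)).
In Python, from cell import r gives the robot as it stands. The module is installed in compiled form; this text tells all that it offers.
- The arm moves only by the tool servo_tool, never from a script. Its argument "series" is a list of rows, each a list of 7 numbers: the shift along the tool's x, y, z in mm, then the turn, a rotation vector about the tool's x, y, z in rad, then the closure, from 0 (fully open) to 1 (shut). A call has 1 to 8 rows; each row shifts and turns the pose as measured when the row begins, along the tool's axes as they then stand; what a row does not reach is not made up. A row lasts 1/10 s, in which the tool goes at most 50 mm and 8.59 degrees, less where a joint would pass 70% of its speed; a pose out of reach is approached as far as the arm can. A call with a gripper value outside its range is refused whole. The fingers move at their own pace and stop on an object; the grip force is fixed at half the most. Time passes only in rows, so rows that do not move let the fingers close. It gives the time, the measured TCP pose, the force and the opening at its end, in the units of the state.
- r.get_state(): the state, without advancing time (a new reading comes with each control period).
- r.grab_frame(name): name is "scene" or "side" or "wrist"; returns a dict with "img" (384x512x3 uint8, blue, green, red), "vertical_fov" (degrees; the focal length in pixels is half the picture's height over the tangent of half this angle, whatever the lens; pixels are square), "cx", "cy" (the principal point, pixels), "k1" (the pictures are not rectified: a ray, as slopes to the right and down, at radius r is drawn at 1 + k1 r^2 times it, then the intrinsics apply), "cam_to_world" (4x4, takes a point from camera to world coordinates); the wrist camera has in their place "hand_eye" (4x4, takes a point from camera to tool coordinates, whose origin is the TCP and whose axes are the tool frame's). Camera axes: x right, y up, looking along -z (the intrinsics and any distortion apply to the point x, -y, -z); pixel columns grow to the right and rows downward; lengths in m; the calibration is good to about 2 mm. A picture is of the moment at which its call begins: read the wrist's pose just before it. There is no depth.
- r.job_done(): hands the job in, once; it reports no verdict.
Trained networks look in the newest picture that a camera, given by its name, has taken for a name from the list of things; names that differ only in an ending like _2 or _b are one class to them, and where a whole thing is asked for, a point or a joint stands for the part that bears it (a point fixed in the world has none). Each returns a list of dicts, best first, with "score" (0 to 1); they miss things now and then, are a little off and sometimes report something else, mostly with a low value. They report only what shows in the picture. A call takes as long as a camera call. They do not tell look-alikes from the thing itself.
- r.boxes_of(camera, name): "uv" ([column, row] in pixels, amid what is visible of it).
- r.cut_out(camera, name): "mask" (384x512 bool, what is visible of it) and "uv" ([column, row] in pixels, amid what is visible of it).
- r.mark_of(camera, name): "uv" ([column, row] in pixels: a listed point, or the origin of a listed thing).
The state is a dict: "t": time; "joints": joint angles; "dq": joint speeds; "tau": joint torques, N m; "ee_pos": TCP position; "tool_rot": TCP orientation; "ft_force": force on the tool from outside, world axes, zero at the start; "moment": the same for the moment, N m; "gripper_width": finger opening in m.
Only numpy, scipy, OpenCV 4.12 (cv2) and the standard library are available. Lean on these libraries where they do the work, as an engineer would, in place of code of your own. Each camera call takes 0.05 s, during which the arm holds its last target.

TASK

One of the four white lids on the oak laundry caddy has not been pushed home and rocks; the other three are firm. With closed fingertips press down near an edge of one lid after another until you find the one that rocks, then press down firmly on the middle of that lid until it is fully home and finish while still holding it down with the fingertips. Do not pick up any lid, and leave the bottle, the tub and the scoop alone.

Things in the scene. Friction and masses are not known exactly. Their poses are not given: they have to be found in the camera images.
- caddy: oak block 210 x 210 mm, 58 mm high, fixed to the counter; origin at the centre of its underside, z up, x and y along its sides. Its flat top (58 mm above the counter) has four square wells, 74 mm wide, centred 50 mm either way from the caddy's middle along its x and y; a lid stands in each
- lid_1_top (a point): centre of the top face of lid_1, marked by a flat grey disc 26 mm across, 14 mm above the lid's origin. The loose lid starts 8 mm above the caddy's top (so height does not tell it from the firm ones).
- lid_1: white square lid 70 x 70 x 14 mm, 90 g, loose in the caddy's -x, +y well (2 mm play all round), square with the caddy; origin at the centre of its underside, z up. All four lids look alike; any one may be the loose one. 
- lid_2: white square lid 70 x 70 x 14 mm, 90 g, loose in the caddy's -x, -y well (2 mm play all round), square with the caddy; origin at the centre of its underside, z up. As lid_1. Any lid, if firm, stands 6 to 9 mm above the caddy's top on a hard ledge all round and does not give. 
- lid_2_top (a point): centre of the top face of lid_2, marked by a flat grey disc 26 mm across, 14 mm above the lid's origin. Pressed within 6 mm of this point with more than 8 N, the loose lid slides down 5 mm to its hard stop and stays.
- lid_3: white square lid 70 x 70 x 14 mm, 90 g, loose in the caddy's +x, +y well (2 mm play all round), square with the caddy; origin at the centre of its underside, z up. As lid_1. Any lid, if loose, is tipped by a light press over 10 mm off its middle, that edge dipping 5 mm (about 0.17 rad; 3 mm at 25 mm off the middle), and falls back level. 
- lid_3_top (a point): centre of the top face of lid_3, marked by a flat grey disc 26 mm across, 14 mm above the lid's origin. Fully home, the lid that was loose stands 2 mm above the caddy's top.
- lid_4: white square lid 70 x 70 x 14 mm, 90 g, loose in the caddy's +x, -y well (2 mm play all round), square with the caddy; origin at the centre of its underside, z up. As lid_1. Any lid, if loose, sits on a stiff 12 mm wide post under its middle. 
- lid_4_top (a point): centre of the top face of lid_4, marked by a flat grey disc 26 mm across, 14 mm above the lid's origin. 
- softener: blue bottle of fabric softener, 68 mm across, 210 mm tall, standing to the left of the caddy; origin at the centre of its underside; a bystander
- tub: white tub with a brass-coloured cap, 90 mm across, 120 mm tall, standing to the right of the caddy; origin at the centre of its underside; a bystander
- scoop: clear measuring cup, 60 mm across, 50 mm tall, standing left of the caddy, nearer the robot; origin at the centre of its underside; a bystander
Not all that is in view belongs to the job. What is shaped like the lid_2 but green or red is not meant.

How it is judged:
By the outcome, as a careful person would: the job done as asked, in the order asked, and still so for the second after the job is handed in, while the arm keeps its last pose, push and grip.
It also fails if it takes over 48 s, if anything falls off the work surface, if the arm or the gripper's body presses on something with over 40 N, if the wrist force passes 120 N, or if a joint passes its speed limit or range.

## Working session

There is one attempt and no reset: what is moved stays moved. The work goes in short steps, Python scripts to look and compute and a tool call to move; the robot and the scene stay as the last step left them, time stands still between calls to the robot, and variables do not carry over. Pictures are saved under pics/ and viewed, and the job is handed in when it is done.

Besides the shell and the picture viewer there is one more tool, called after "Emit:" as a command line: name --pt "numbers of a row" for each row, then --argument value for the rest. servo_tool: Moves the arm, as the interface text tells. Its arguments: {"type":"object","properties":{"series":{"type":"array","items":{"type":"array","items":{"type":"number"}}}},"required":["series"]}

```bash
mkdir -p pics; python3 - <<'E'
from cell import r
import cv2,numpy as np
s=r.get_state();print({k:np.round(v,4).tolist() for k,v in s.items()})
for n in["scene","side"]:
    f=r.grab_frame(n);cv2.imwrite(f"pics/{n}0.png",f["img"]);print({k:(np.round(v,4).tolist()) for k,v in f.items() if k!="img"})
    for q in["lid_1_top","caddy"]:
        print(q,[(np.round(d["uv"],1).tolist(),round(d["score"],2)) for d in r.mark_of(n,q)])
E
```

```text
{'t': 0.0, 'joints': [-1.3086, 0.314, 0.045, 1.3036, -0.0, 1.4312], 'dq': [0.0012, -0.0006, 0.0008, 0.0005, 0.0004, 0.0009], 'tau': [-0.0003, -48.0629, 29.8532, 0.0197, -0.0001, 0.0], 'ee_pos': [0.2247, -0.5287, 0.2229], 'tool_rot': [-1.5726, 0.0002, -2.7397], 'ft_force': [-0.3248, -0.962, -0.6922], 'moment': [0.0039, -0.0318, 0.0186], 'gripper_width': 0.0854}
{'vertical_fov': 42.3407, 'cx': 258.3262, 'cy': 193.8327, 'k1': -0.0026, 'cam_to_world': [[0.3819, -0.6422, 0.6647, 1.4903], [0.9241, 0.2752, -0.265, -0.3665], [-0.0127, 0.7154, 0.6986, 1.0976], [0.0, 0.0, 0.0, 1.0]]}
lid_1_top [([308.8, 190.2], 0.71), ([307.7, 192.6], 0.18)]
caddy [([294.1, 215.6], 0.64)]
{'vertical_fov': 53.1272, 'cx': 250.5494, 'cy': 190.0292, 'k1': -0.0589, 'cam_to_world': [[0.9974, 0.0597, -0.0402, 0.4742], [-0.0696, 0.6598, -0.7482, -0.7485], [-0.0181, 0.7491, 0.6623, 0.7587], [0.0, 0.0, 0.0, 1.0]]}
lid_1_top [([258.6, 158.3], 0.79)]
caddy [([271.1, 182.8], 0.66)]
```

View pics/scene0.png

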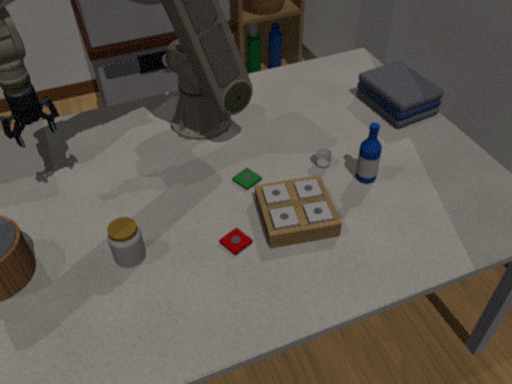

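View pics/side0.png

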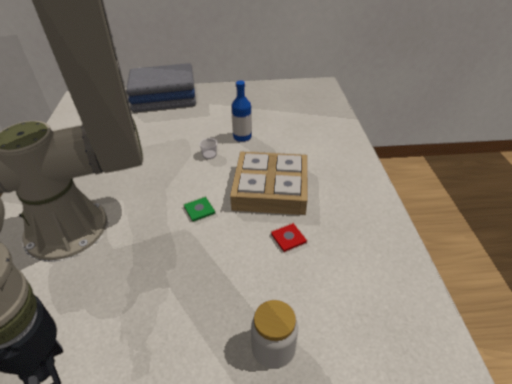

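The four white lids show grey discs. In scene they are at about (277,192), (309,189), (285,217) and (318,212); in side at (255,161), (289,162), (252,183) and (288,184). The look-alikes are the green one, scene (247,178) / side (199,209), and the red one, scene (236,241) / side (289,237), both lying on the counter. I choose the four white ones in the caddy. Next I measure.

```bash
cat > h.py <<'E'
from cell import r
import cv2,numpy as np
from scipy.optimize import least_squares
def K(f):
    F=192/np.tan(np.radians(f["vertical_fov"]/2)); return np.array([[F,0,f["cx"]],[0,F,f["cy"]],[0,0,1.]]),np.array([f["k1"],0,0,0.])
def ray(f,uv,T=None):
    T=f["cam_to_world"] if T is None else T
    k,d=K(f);p=cv2.undistortPoints(np.array([[uv]],float),k,d)[0,0]
    v=np.array(T)[:3,:3]@np.array([p[0],-p[1],-1]);return np.array(T)[:3,3],v/np.linalg.norm(v)
def proj(f,P,T=None):
    T=np.array(f["cam_to_world"] if T is None else T);k,d=K(f)
    c=np.linalg.inv(T)@np.r_[P,1];return cv2.projectPoints(np.array([[c[0],-c[1],-c[2]]]),np.zeros(3),np.zeros(3),k,d)[0][0,0]
def tri(rs):
    A=sum(np.eye(3)-np.outer(v,v) for o,v in rs);b=sum((np.eye(3)-np.outer(v,v))@o for o,v in rs);return np.linalg.solve(A,b)
def disc(img,uv,R=9):
    # dark spot centroid around uv
    u,v=np.round(uv).astype(int);g=cv2.cvtColor(img,cv2.COLOR_BGR2GRAY).astype(float)
    w=g[v-R:v+R+1,u-R:u+R+1];return w
E
python3 - <<'E'
from h import *
G={"scene":[(277,192),(309,189),(285,217),(318,212)],"side":[(252,183),(255,161),(288,184),(289,162)]}
names=["lid2(-x-y)","lid1(-x+y)","lid4(+x-y)","lid3(+x+y)"]
fr={}
for n in G:
    f=fr[n]=r.grab_frame(n)
    print(n,[(np.round(d["uv"],1).tolist(),round(d["score"],2)) for d in r.mark_of(n,"lid_1_top")],[(np.round(d["uv"],1).tolist(),round(d["score"],2)) for d in r.boxes_of(n,"lid_1")])
    g=cv2.cvtColor(f["img"],cv2.COLOR_BGR2GRAY);out=[]
    for i,uv in enumerate(G[n]):
        u,v=uv;w=g[v-6:v+7,u-7:u+8].astype(float)
        th=(np.percentile(w,90)+w[4:9,5:10].min())/2
        m=(w<th).astype(np.uint8);nl,lab,st,ce=cv2.connectedComponentsWithStats(m,connectivity=4)
        # component nearest centre
        j=min(range(1,nl),key=lambda j:np.hypot(*(ce[j]-[7,6])))
        wt=np.where(lab==j,1.0,0);ys,xs=np.mgrid[:13,:15]
        c=(u-7+(wt*xs).sum()/wt.sum(),v-6+(wt*ys).sum()/wt.sum());out.append(c);print(n,names[i],np.round(c,1),st[j][4])
    G[n]=out
    x0,y0,x1,y1=(240,160,350,255) if n=="scene" else (220,140,320,220)
    cv2.imwrite(f"pics/crop_{n}.png",cv2.resize(f["img"][y0:y1,x0:x1],None,fx=6,fy=6,interpolation=cv2.INTER_CUBIC))
P=[]
for i in range(4):
    p=tri([ray(fr[n],G[n][i]) for n in G]);P.append(p)
    print(names[i],np.round(p,4),[np.round(proj(fr[n],p)-G[n][i],1).tolist() for n in G])
P=np.array(P);print(P.mean(0),[np.degrees(np.arctan2(*(P[a]-P[b])[[1,0]])) for a,b in((2,0),(3,1))],[np.degrees(np.arctan2(*(P[a]-P[b])[[1,0]]))-90 for a,b in((1,0),(3,2))])
E
```

```text
scene [([308.8, 188.3], 0.83)] [([235.7, 237.6], 0.93), ([320.9, 210.8], 0.74), ([305.4, 187.7], 0.71), ([247.6, 180.7], 0.7), ([275.1, 193.4], 0.66), ([284.7, 216.7], 0.56)]
scene lid2(-x-y) [275.6 192.1] 33
scene lid1(-x+y) [307.7 187.5] 35
scene lid4(+x-y) [283.7 215.8] 42
scene lid3(+x+y) [317.4 210.5] 42
side [([254.0, 157.7], 0.71)] [([254.9, 160.4], 0.93), ([285.1, 187.2], 0.82), ([286.1, 161.8], 0.81), ([201.1, 208.5], 0.8), ([248.7, 183.3], 0.69)]
side lid2(-x-y) [251.7 181.4] 37
side lid1(-x+y) [255.5 160.5] 28
side lid4(+x-y) [287.4 183.2] 38
side lid3(+x+y) [288.6 161.7] 31
lid2(-x-y) [0.5216 0.0749 0.0636] [[-0.2, 0.5], [-0.3, -0.5]]
lid1(-x+y) [0.54   0.1728 0.062 ] [[-0.2, 0.4], [-0.2, -0.4]]
lid4(+x-y) [0.62   0.0567 0.0645] [[-0.2, 0.4], [-0.2, -0.4]]
lid3(+x+y) [0.6378 0.1551 0.0635] [[-0.1, 0.3], [-0.2, -0.3]]
[0.57984706 0.11487735 0.06337951] [np.float64(-10.477723387924682), np.float64(-10.243902563745138)] [np.float64(-10.684929973295667), np.float64(-10.271824759128194)]
```

View pics/crop_scene.png

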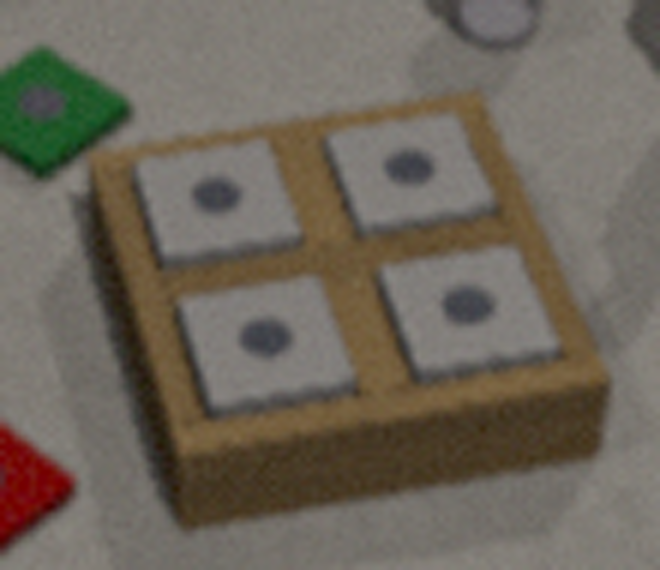

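```bash
cat >> h.py <<'E'
from scipy.spatial.transform import Rotation as Ro
L={2:[.5216,.0749,.0635],1:[.540,.1728,.0635],4:[.620,.0567,.0635],3:[.6378,.1551,.0635]}
YAW=np.radians(-10.4)
CX=np.array([np.cos(YAW),np.sin(YAW),0]);CY=np.array([-np.sin(YAW),np.cos(YAW),0])
def go(tip,yaw=YAW-np.pi/2):
    s=r.get_state();R=Ro.from_euler('xyz',s["tool_rot"]);G=Ro.from_euler('xyz',[-np.pi/2,0,yaw])
    d=np.array(tip)+[0,0,.025]-s["ee_pos"]
    print("t",round(s["t"],2),"tcp",np.round(s["ee_pos"],4),"rpy",np.round(s["tool_rot"],4),"F",np.round(s["ft_force"],2),"M",np.round(s["moment"],3),"w",round(s["gripper_width"],4))
    print("shift tool mm",np.round(R.inv().apply(d)*1000,1),"rotvec",np.round((R.inv()*G).as_rotvec(),4))
E
python3 - <<'E'
from h import *
L=4
import h
go(np.array(h.L[4])-25e-3*CX+[0,0,.12])
fs={}
for q in["softener","tub","scoop"]:
    a=[]
    for n in["scene","side"]:
        f=fs.setdefault(n,r.grab_frame(n));d=r.mark_of(n,q)
        if d:a.append(ray(f,d[0]["uv"]));print(q,n,np.round(d[0]["uv"]),round(d[0]["score"],2))
    if len(a)==2:print(np.round(tri(a),3))
E
```

```text
t 0.6 tcp [ 0.2249 -0.5293  0.2238] rpy [-1.5707 -0.     -2.7398] F [ 0.09 -0.08  0.48] M [-0.01  -0.027 -0.015] w 0.0853
shift tool mm [-571.9   15.3 -398.5] rotvec [-1.000e-04 -9.874e-01  1.000e-04]
softener scene [364. 177.] 0.75
softener side [243. 136.] 0.77
[0.514 0.393 0.004]
tub scene [132. 255.] 0.64
tub side [209. 154.] 0.28
[ 0.56  -0.303  0.28 ]
scoop side [210. 152.] 0.58
```

Emit:
servo_tool --pt "-40 0 -28 0 0 0 1" --pt "-40 0 -28 0 0 0 1" --pt "-40 0 -28 0 0 0 1" --pt "-40 0 -28 0 0 0 1" --pt "-40 0 -28 0 0 0 1" --pt "-40 0 -28 0 0 0 1" --pt "-40 0 -28 0 0 0 1" --pt "-40 0 -28 0 0 0 1"

```text
t: 2.0
ee_pos: [0.436, -0.1961, 0.2227]
tool_rot: [-1.566, 0.001, -2.754]
ft_force: [1.3, -0.3, 0.4]
gripper_width: -0.0002
```

Emit:
servo_tool --pt "0 0 0 0 -0.145 0 1" --pt "0 0 0 0 -0.145 0 1" --pt "0 0 0 0 -0.145 0 1" --pt "0 0 0 0 -0.145 0 1" --pt "0 0 0 0 -0.145 0 1" --pt "0 0 0 0 -0.145 0 1" --pt "0 0 0 0 -0.145 0 1"

```text
t: 2.7
ee_pos: [0.4399, -0.1872, 0.2236]
tool_rot: [-1.565, -0.003, -1.702]
ft_force: [0.8, 0.2, 0.7]
gripper_width: -0.0002
```

```bash
python3 - <<'E'
import h
from h import *
go(np.array(h.L[4])-25e-3*CX+[0,0,.12])
E
```

```text
t 2.7 tcp [ 0.4399 -0.1872  0.2236] rpy [-1.5649 -0.0033 -1.7022] F [0.82 0.21 0.72] M [0.014 0.027 0.021] w -0.0002
shift tool mm [-266.7   15.   121.5] rotvec [-0.006   0.0501  0.0032]
```

Emit:
servo_tool --pt "-44 2 20 0 0.05 0 1" --pt "-44 2 20 0 0 0 1" --pt "-44 2 20 0 0 0 1" --pt "-44 2 20 0 0 0 1" --pt "-44 2 20 0 0 0 1" --pt "-44 2 20 0 0 0 1" --pt "0 0 0 0 0 0 1"

```text
t: 3.4
ee_pos: [0.6104, 0.0575, 0.2113]
tool_rot: [-1.56, -0.004, -1.756]
ft_force: [0.7, -0.1, -0.5]
gripper_width: 0.0
```

```bash
python3 - <<'E'
import h
from h import *
go(np.array(h.L[4])-25e-3*CX+[0,0,.12])
s=r.get_state();f=r.grab_frame("wrist");cv2.imwrite("pics/w1.png",f["img"])
T=np.eye(4);T[:3,:3]=Ro.from_euler('xyz',s["tool_rot"]).as_matrix();T[:3,3]=s["ee_pos"];T=T@np.array(f["hand_eye"])
print(np.round(np.array(f["hand_eye"]),3).tolist(),f["vertical_fov"],f["k1"])
for i in h.L: print(i,np.round(proj(f,np.array(h.L[i]),T)))
print([(np.round(d["uv"],1).tolist(),round(d["score"],2)) for d in r.mark_of("wrist","lid_1_top")])
E
```

```text
t 3.4 tcp [0.6104 0.0575 0.2113] rpy [-1.5599 -0.0045 -1.7559] F [ 0.71 -0.14 -0.46] M [-0.026  0.017  0.036] w 0.0
shift tool mm [ -0.9   2.7 -15.4] rotvec [-0.0109 -0.0036  0.0045]
[[0.001, -0.957, -0.29, -0.074], [-0.0, 0.29, -0.957, -0.149], [1.0, 0.001, 0.0, -0.001], [0.0, 0.0, 0.0, 1.0]] 70.65768027145415 0.01238641802604075
2 [177. 178.]
1 [168.  82.]
4 [266. 177.]
3 [266.  81.]
[([166.7, 84.4], 0.71)]
```

View pics/w1.png

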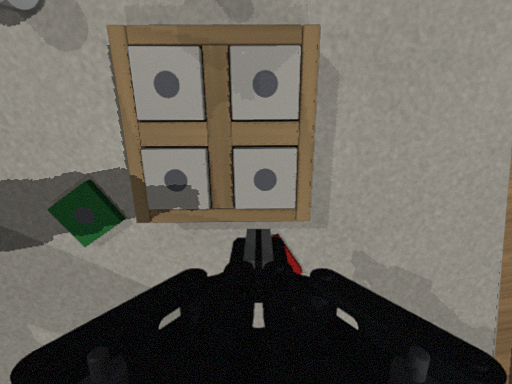

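The wrist view shows the discs at lid2 (176,180), lid1 (167,84), lid4 (265,180) and lid3 (265,84), within 3 px of my predictions (the true points lie about 1–2 mm toward −y). The red and green decoys lie on the counter. I descend to the first probe, on lid 4's inner edge.

Emit:
servo_tool --pt "0 1 -15 -0.01 -0.004 0.004 1" --pt "0 40 0 0 0 0 1" --pt "0 40 0 0 0 0 1" --pt "0 20 0 0 0 0 1" --pt "0 0 0 0 0 0 1"

```text
t: 4.0
ee_pos: [0.5907, 0.0496, 0.1114]
tool_rot: [-1.567, -0.004, -1.763]
ft_force: [0.5, -0.0, 1.1]
gripper_width: -0.0002
```

```bash
python3 - <<'E'
import h
from h import *
go(np.array(h.L[4])-25e-3*CX-.001*CY)
E
```

```text
t 4.0 tcp [0.5907 0.0496 0.1114] rpy [-1.5672 -0.0038 -1.7627] F [ 0.52 -0.01  1.05] M [ 0.047  0.03  -0.009] w -0.0002
shift tool mm [-11.4  22.8   2.3] rotvec [-0.0035 -0.0104  0.0038]
```

Emit:
servo_tool --pt "-11 8 2 -0.003 -0.01 0.004 1" --pt "0 5 0 0 0 0 1" --pt "0 2 0 0 0 0 1"

```text
t: 4.3
ee_pos: [0.5961, 0.0581, 0.099]
tool_rot: [-1.567, 0.001, -1.756]
ft_force: [0.2, 0.5, -0.5]
gripper_width: 0.0002
```

```bash
python3 - <<'E'
import h
from h import *
go(np.array(h.L[4])-25e-3*CX-.001*CY)
E
```

```text
t 4.3 tcp [0.5961 0.0581 0.099 ] rpy [-1.5665e+00  9.0000e-04 -1.7556e+00] F [ 0.15  0.54 -0.53] M [-0.01   0.012 -0.023] w 0.0002
shift tool mm [-1.9 10.5 -1.3] rotvec [-0.0043 -0.0033 -0.0009]
```

Emit:
servo_tool --pt "-2 3 -1 -0.004 -0.003 0 1" --pt "0 2 0 0 0 0 1" --pt "0 1.5 0 0 0 0 1"

```text
t: 4.6
ee_pos: [0.597, 0.0605, 0.0942]
tool_rot: [-1.567, 0.001, -1.752]
ft_force: [-0.5, -0.8, -0.4]
gripper_width: 0.0
```

Emit:
servo_tool --pt "0 1.5 0 0 0 0 1"

```text
t: 4.7
ee_pos: [0.5972, 0.0606, 0.0928]
tool_rot: [-1.567, 0.001, -1.752]
ft_force: [-0.0, 0.0, -0.2]
gripper_width: -0.0001
```

Emit:
servo_tool --pt "0 1.5 0 0 0 0 1"

```text
t: 4.8
ee_pos: [0.5974, 0.0607, 0.0914]
tool_rot: [-1.566, 0.002, -1.752]
ft_force: [0.3, 0.5, -0.3]
gripper_width: 0.0001
```

Emit:
servo_tool --pt "0 1.5 0 0 0 0 1"

```text
t: 4.9
ee_pos: [0.5974, 0.0607, 0.0898]
tool_rot: [-1.566, 0.001, -1.752]
ft_force: [-0.5, 0.2, 0.8]
gripper_width: 0.0
```

Tip is at z≈0.065 with no contact yet; I go on in 1 mm steps.

Emit:
servo_tool --pt "0 1 0 0 0 0 1"

```text
t: 5.0
ee_pos: [0.5974, 0.0607, 0.0887]
tool_rot: [-1.566, 0.001, -1.752]
ft_force: [-0.2, 0.6, -0.6]
gripper_width: 0.0004
```

Emit:
servo_tool --pt "0 1 0 0 0 0 1"

```text
t: 5.1
ee_pos: [0.5974, 0.0607, 0.0876]
tool_rot: [-1.566, 0.001, -1.752]
ft_force: [-0.8, -0.1, -0.4]
gripper_width: -0.0003
```

Emit:
servo_tool --pt "0 1 0 0 0 0 1"

```text
t: 5.2
ee_pos: [0.5973, 0.0607, 0.0864]
tool_rot: [-1.566, 0.001, -1.752]
ft_force: [-0.1, -0.1, -1.2]
gripper_width: -0.0
```

Emit:
servo_tool --pt "0 1 0 0 0 0 1"

```text
t: 5.3
ee_pos: [0.5973, 0.0607, 0.0853]
tool_rot: [-1.566, 0.001, -1.752]
ft_force: [-0.5, 0.1, -0.2]
gripper_width: -0.0002
```

```bash
python3 - <<'E'
from h import *
for n,(x0,y0,x1,y1) in {"scene":(240,130,350,255),"side":(220,110,320,220),"wrist":(100,0,360,300)}.items():
    f=r.grab_frame(n);k=2 if n=="wrist" else 4.7
    cv2.imwrite(f"pics/p4_{n}.png",cv2.resize(f["img"][y0:y1,x0:x1],None,fx=k,fy=k,interpolation=cv2.INTER_CUBIC))
E
```

```text
(no output)
```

View pics/p4_side.png

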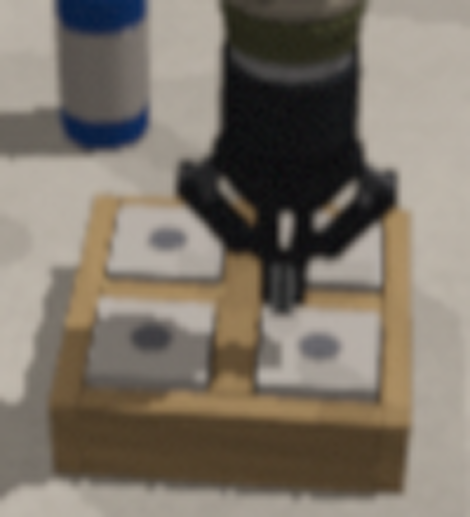

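View pics/p4_wrist.png

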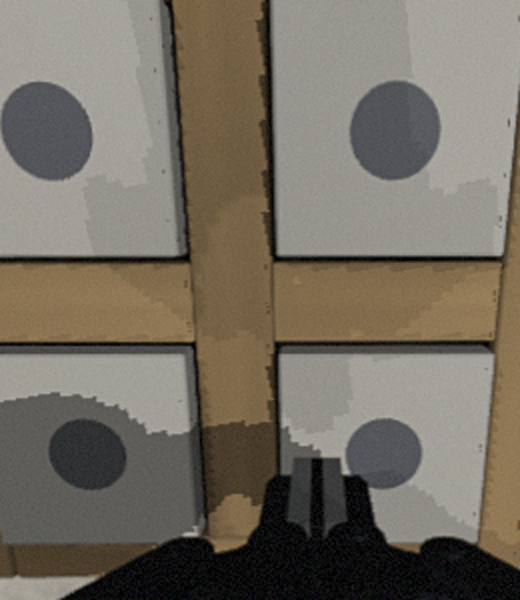

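View pics/p4_scene.png

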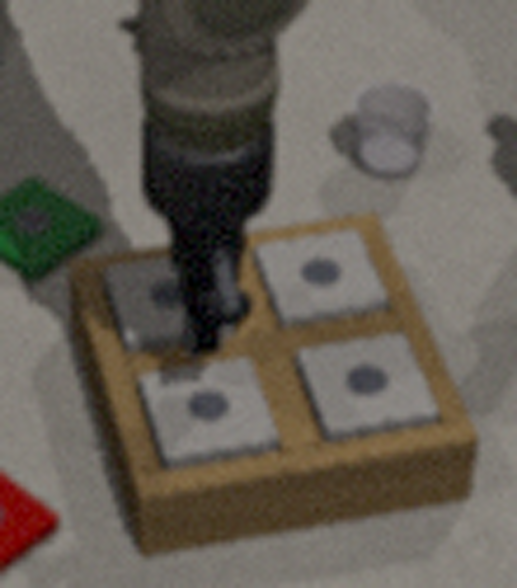

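```bash
python3 - <<'E'
import h
from h import *
f={n:r.grab_frame(n) for n in["scene","side"]}
p=tri([ray(f["scene"],(283.6,204.9)),ray(f["side"],(280.2,176))]);print(p,proj(f["scene"],p),proj(f["side"],p))
t=np.array(r.get_state()["ee_pos"])
for d in (.025,.012,0):print(d,proj(f["scene"],t-[0,0,d]),proj(f["side"],t-[0,0,d]))
E
```

```text
[0.59981793 0.06473275 0.08606471] [283.35508462 205.48299413] [279.87440662 175.43374453]
0.025 [281.52760583 211.52193993] [278.89949407 183.48900314]
0.012 [281.61822396 208.39253205] [279.04305714 179.92360104]
0 [281.7029005  205.46815493] [279.17738241 176.58117217]
```

```bash
python3 - <<'E'
from h import *
f=r.grab_frame("wrist");
for d in(-.01,0,.006,.012,.02,.025,.03):
  for x in (-.011,.011): print(d,x,proj(f,np.array([x,d,0]),f["hand_eye"]))
for n,(x0,y0,x1,y1) in {"scene":(265,185,305,225),"side":(260,155,300,195)}.items():
    f=r.grab_frame(n);k=12
    cv2.imwrite(f"pics/q4_{n}.png",cv2.resize(f["img"][y0:y1,x0:x1],None,fx=k,fy=k,interpolation=cv2.INTER_NEAREST))
E
```

```text
-0.01 -0.011 [259.81433428 227.33577094]
-0.01 0.011 [259.78231631 262.12109459]
0 -0.011 [259.70752827 220.38059471]
0 0.011 [259.68122231 253.42978485]
0.006 -0.011 [259.64934782 216.59135234]
0.006 0.011 [259.62596435 248.67826995]
0.012 -0.011 [259.59505173 213.05474623]
0.012 0.011 [259.57427432 244.2330123 ]
0.02 -0.011 [259.52805454 208.69038256]
0.02 0.011 [259.51033023 238.73319919]
0.025 -0.011 [259.48900462 206.14633622]
0.025 0.011 [259.47297644 235.52003808]
0.03 -0.011 [259.45192856 203.73072279]
0.03 0.011 [259.43745361 232.46412082]
```

View pics/q4_side.png

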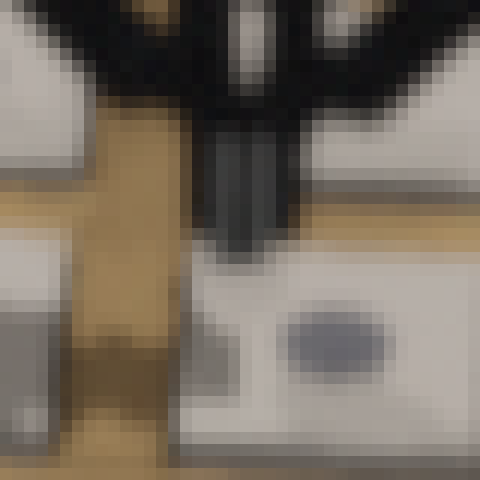

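View pics/q4_scene.png

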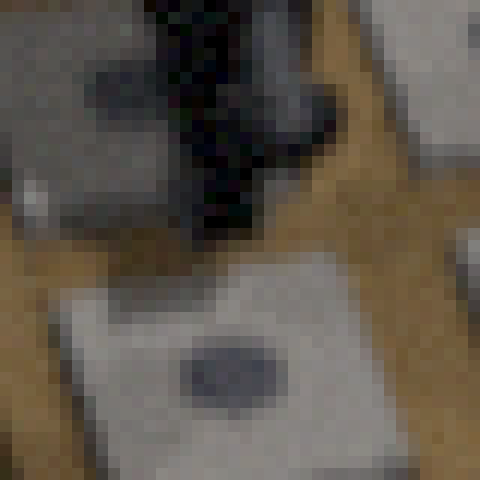

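The views agree that the closed tip is still well above lid 4. In side the tip is at about (280,177), its shadow at about (278,185), and in scene the tip is at (284,205). The visible tip therefore stands clearly farther back than the nominal 25 mm, so the lack of contact says nothing yet. I go on down and find contact by force.

Emit:
servo_tool --pt "0 2 0 0 0 0 1" --pt "0 2 0 0 0 0 1" --pt "0 2 0 0 0 0 1" --pt "0 2 0 0 0 0 1"

```text
t: 6.1
ee_pos: [0.5977, 0.0607, 0.0772]
tool_rot: [-1.566, 0.002, -1.752]
ft_force: [-0.4, 0.2, -0.4]
gripper_width: 0.0001
```

```bash
cat > shot.py <<'E'
import sys
from h import *
def shot(tag):
    ims=[]
    for n,(x0,y0,x1,y1) in {"scene":(255,165,335,235),"side":(230,140,310,210)}.items():
        f=r.grab_frame(n);ims.append(cv2.resize(f["img"][y0:y1,x0:x1],None,fx=5,fy=5,interpolation=cv2.INTER_CUBIC))
    cv2.imwrite(f"pics/{tag}.png",np.hstack(ims))
shot(sys.argv[1])
s=r.get_state();print(s["t"],s["ee_pos"],s["tool_rot"],s["ft_force"],s["gripper_width"])
E
python3 shot.py a1
```

```text
6.2 [0.5974006  0.06071075 0.07696659] [-1.56627389e+00  1.43522650e-03 -1.75163043e+00] [-0.31355886  0.58498532  0.55753422] -0.0003504983964836448
```

View pics/a1.png

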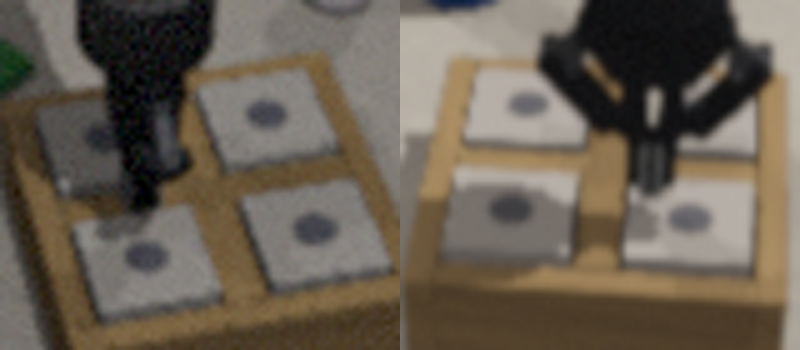

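Emit:
servo_tool --pt "0 2 0 0 0 0 1" --pt "0 2 0 0 0 0 1" --pt "0 2 0 0 0 0 1" --pt "0 1 0 0 0 0 1"

```text
t: 6.6
ee_pos: [0.5976, 0.0607, 0.0695]
tool_rot: [-1.566, 0.001, -1.752]
ft_force: [0.2, -0.8, 0.1]
gripper_width: 0.0
```

Emit:
servo_tool --pt "0 1 0 0 0 0 1" --pt "0 1 0 0 0 0 1"

```text
t: 6.8
ee_pos: [0.5975, 0.0607, 0.0672]
tool_rot: [-1.566, 0.001, -1.752]
ft_force: [0.2, 0.5, 0.2]
gripper_width: -0.0
```

```bash
python3 shot.py a2
```

```text
6.9 [0.5974191  0.06068403 0.06715389] [-1.56644377e+00  1.41760516e-03 -1.75166636e+00] [ 1.1025245  -0.21091828 -0.96077535] -0.00010199085345838298
```

View pics/a2.png

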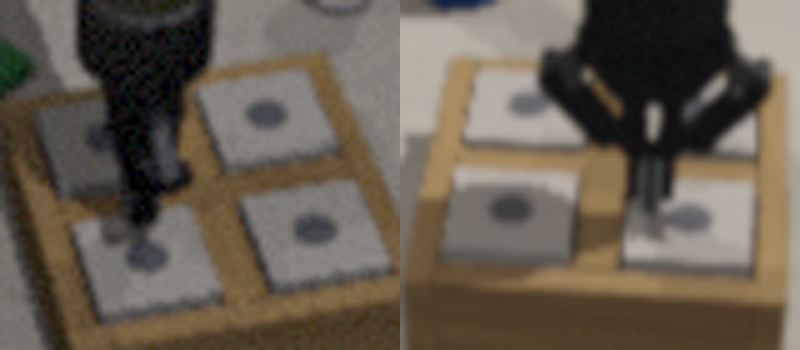

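Emit:
servo_tool --pt "0 1 0 0 0 0 1" --pt "0 1 0 0 0 0 1"

```text
t: 7.1
ee_pos: [0.5977, 0.0607, 0.0653]
tool_rot: [-1.566, 0.001, -1.752]
ft_force: [0.0, -0.3, -0.0]
gripper_width: 0.0002
```

Emit:
servo_tool --pt "0 1 0 0 0 0 1"

```text
t: 7.2
ee_pos: [0.5977, 0.0607, 0.0643]
tool_rot: [-1.566, 0.001, -1.752]
ft_force: [-0.7, -0.3, 1.0]
gripper_width: -0.0003
```

Emit:
servo_tool --pt "0 1 0 0 0 0 1"

```text
t: 7.3
ee_pos: [0.5977, 0.0607, 0.0632]
tool_rot: [-1.566, 0.002, -1.752]
ft_force: [0.3, -0.1, 0.6]
gripper_width: -0.0001
```

Emit:
servo_tool --pt "0 1 0 0 0 0 1"

```text
t: 7.4
ee_pos: [0.5977, 0.0607, 0.0621]
tool_rot: [-1.566, 0.002, -1.752]
ft_force: [0.3, 0.3, -0.5]
gripper_width: -0.0001
```

Emit:
servo_tool --pt "0 1 0 0 0 0 1"

```text
t: 7.5
ee_pos: [0.5977, 0.0607, 0.061]
tool_rot: [-1.566, 0.002, -1.752]
ft_force: [1.1, -0.3, -0.2]
gripper_width: 0.0002
```

```bash
python3 shot.py a3
```

```text
7.6 [0.59760862 0.06068763 0.06090436] [-1.56604507e+00  1.45049406e-03 -1.75164363e+00] [ 0.10559351 -0.7641725  -0.25364599] 6.5567458736864195e-06
```

View pics/a3.png

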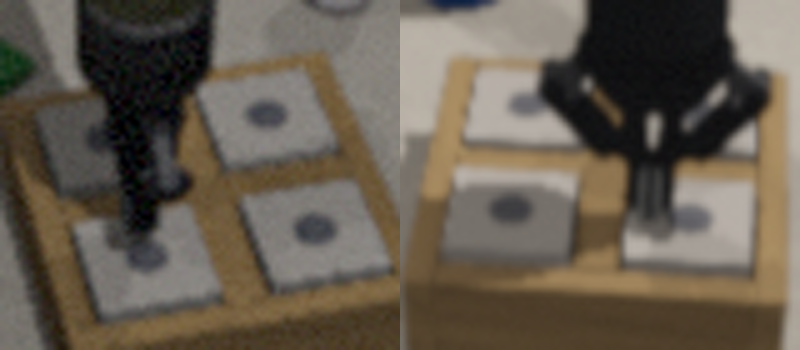

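Emit:
servo_tool --pt "0 1 0 0 0 0 1"

```text
t: 7.7
ee_pos: [0.5977, 0.0607, 0.06]
tool_rot: [-1.566, 0.002, -1.752]
ft_force: [-0.3, -0.9, -1.2]
gripper_width: 0.0
```

Emit:
servo_tool --pt "0 1 0 0 0 0 1"

```text
t: 7.8
ee_pos: [0.5977, 0.0607, 0.0589]
tool_rot: [-1.566, 0.002, -1.752]
ft_force: [-2.7, -0.3, 10.1]
gripper_width: -0.0001
```

Emit:
servo_tool --pt "0 1 0 0 0 0 1"

```text
t: 7.9
ee_pos: [0.5978, 0.0607, 0.0589]
tool_rot: [-1.565, 0.001, -1.752]
ft_force: [-4.4, 0.3, 13.5]
gripper_width: -0.0001
```

Emit:
servo_tool --pt "0 1 0 0 0 0 1"

```text
t: 8.0
ee_pos: [0.5978, 0.0607, 0.0589]
tool_rot: [-1.565, 0.001, -1.752]
ft_force: [-2.2, 0.3, 6.8]
gripper_width: 0.0002
```

```bash
python3 shot.py a4
```

```text
8.1 [0.59777326 0.06069536 0.05897213] [-1.56472551e+00  1.46646556e-03 -1.75153130e+00] [-2.7923696   0.05736896  7.65822235] 0.00016167609830987915
```

View pics/a4.png

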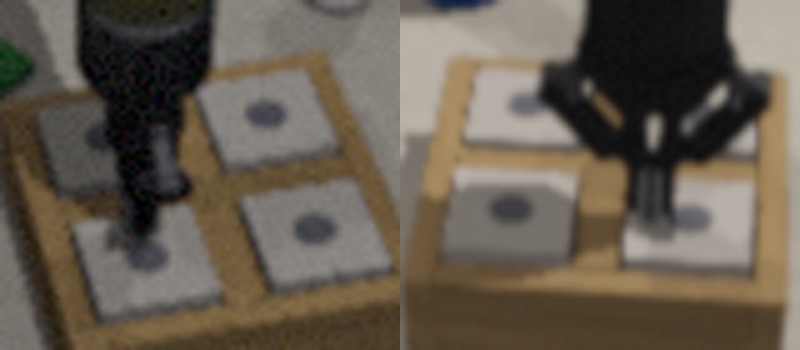

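```bash
cat > cmp.py <<'E'
import sys,cv2,numpy as np
a,b=[cv2.imread(f"pics/{t}.png").astype(int) for t in sys.argv[1:3]]
d=np.clip(np.abs(a-b).max(2)*4,0,255).astype(np.uint8);cv2.imwrite(f"pics/d_{sys.argv[1]}_{sys.argv[2]}.png",d)
E
python3 cmp.py a3 a4
```

```text
(no output)
```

View pics/d_a3_a4.png

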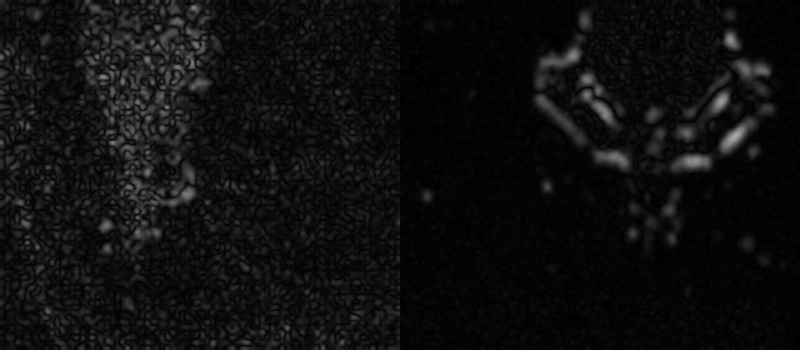

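Lid 4 is firm: it stops hard at TCP z=0.0589 with about 10 N, and the picture difference shows no motion of the lid, only of the fingers. Next is lid 2's inner edge.

Emit:
servo_tool --pt "0 -12 0 0 0 0 1" --pt "0 0 -45 0 0 0 1" --pt "0 0 -5 0 0 0 1" --pt "0 0 0 0 0 0 1"

```text
t: 8.5
ee_pos: [0.5456, 0.0698, 0.0715]
tool_rot: [-1.567, 0.001, -1.752]
ft_force: [1.6, -1.2, 0.5]
gripper_width: 0.0004
```

```bash
cat >> h.py <<'E'
TIP=-.006
def tgt(i,ox,oy,z=None):
    p=np.array(L[i])+ox*1e-3*CX+(oy-1)*1e-3*CY
    p[2]=(.0605 if z is None else z)-.025
    go(p)
E
python3 -c "
from h import *
tgt(2,25,0)"; python3 shot.py b1
```

```text
t 8.5 tcp [0.5456 0.0698 0.0715] rpy [-1.5672e+00  1.2000e-03 -1.7520e+00] F [ 1.56 -1.22  0.47] M [ 0.014 -0.014 -0.034] w 0.0004
shift tool mm [ 0.3 11.   0.4] rotvec [-0.0036  0.0003 -0.0012]
8.6 [0.54582636 0.06975311 0.07103603] [-1.56835308e+00  1.02481547e-03 -1.75199541e+00] [ 0.39081731 -0.1619171  -0.14731557] 9.41388982012491e-05
```

Emit:
servo_tool --pt "0 5 0 0 0 0 1" --pt "0 2 0 0 0 0 1"

```text
t: 8.8
ee_pos: [0.5483, 0.0695, 0.0647]
tool_rot: [-1.565, 0.001, -1.752]
ft_force: [0.0, -0.2, 0.0]
gripper_width: 0.0002
```

Emit:
servo_tool --pt "0 1 0 0 0 0 1"

```text
t: 8.9
ee_pos: [0.549, 0.0694, 0.0634]
tool_rot: [-1.565, 0.002, -1.753]
ft_force: [0.8, 0.3, 0.1]
gripper_width: 0.0
```

Emit:
servo_tool --pt "0 1 0 0 0 0 1"

```text
t: 9.0
ee_pos: [0.5495, 0.0692, 0.0621]
tool_rot: [-1.565, 0.002, -1.753]
ft_force: [-0.8, -0.5, -0.1]
gripper_width: -0.0
```

Emit:
servo_tool --pt "0 1 0 0 0 0 1"

```text
t: 9.1
ee_pos: [0.5497, 0.0692, 0.0609]
tool_rot: [-1.565, 0.002, -1.753]
ft_force: [0.0, 0.1, 1.4]
gripper_width: 0.0
```

Emit:
servo_tool --pt "0 1 0 0 0 0 1"

```text
t: 9.2
ee_pos: [0.5499, 0.0691, 0.0597]
tool_rot: [-1.565, 0.002, -1.753]
ft_force: [-0.6, 0.3, -0.1]
gripper_width: -0.0001
```

Emit:
servo_tool --pt "0 1 0 0 0 0 1"

```text
t: 9.3
ee_pos: [0.5499, 0.0691, 0.0585]
tool_rot: [-1.565, 0.001, -1.753]
ft_force: [-0.7, -0.5, -0.1]
gripper_width: -0.0
```

```bash
python3 shot.py b2; python3 cmp.py b1 b2
```

```text
9.4 [0.54979895 0.06912676 0.05852689] [-1.56536607e+00  1.47117820e-03 -1.75289988e+00] [ 0.48329117  0.9714755  -0.25095679] -0.00033890299822711943
```

View pics/d_b1_b2.png

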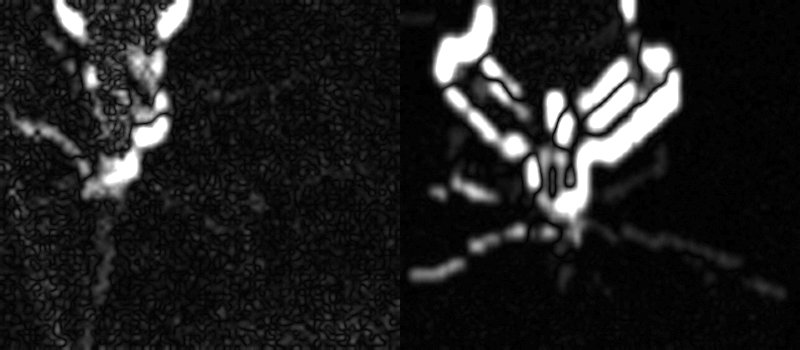

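Emit:
servo_tool --pt "0 0 -4 0 0 0 1"

```text
t: 9.5
ee_pos: [0.5462, 0.0698, 0.0586]
tool_rot: [-1.565, 0.002, -1.753]
ft_force: [-0.2, 0.4, -0.4]
gripper_width: 0.0002
```

Emit:
servo_tool --pt "0 1 0 0 0 0 1"

```text
t: 9.6
ee_pos: [0.5459, 0.0699, 0.0577]
tool_rot: [-1.565, 0.002, -1.753]
ft_force: [0.6, -0.1, -0.2]
gripper_width: 0.0004
```

Emit:
servo_tool --pt "0 1 0 0 0 0 1"

```text
t: 9.7
ee_pos: [0.5463, 0.0699, 0.0571]
tool_rot: [-1.563, 0.002, -1.753]
ft_force: [1.0, 0.2, 0.9]
gripper_width: -0.0001
```

Emit:
servo_tool --pt "0 1 0 0 0 0 1"

```text
t: 9.8
ee_pos: [0.547, 0.0698, 0.0564]
tool_rot: [-1.562, 0.002, -1.753]
ft_force: [0.8, -0.5, 0.4]
gripper_width: 0.0003
```

```bash
python3 shot.py b3; python3 cmp.py b2 b3
```

```text
9.9 [0.54692421 0.06979096 0.05630312] [-1.56225376e+00  1.71953887e-03 -1.75290625e+00] [ 1.23411443 -1.03260838  1.2451153 ] 0.00014603674787613382
```

View pics/b3.png

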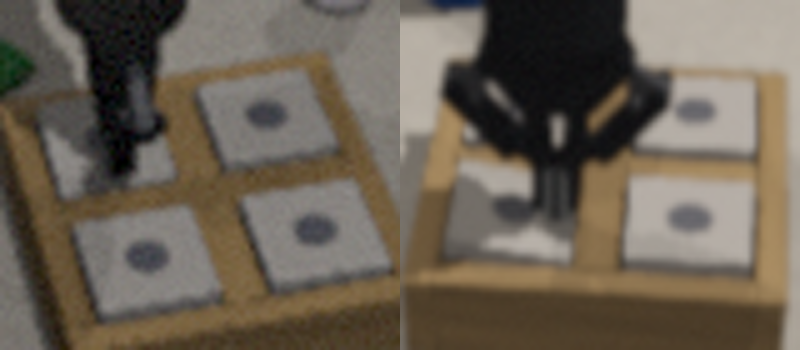

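View pics/d_b2_b3.png

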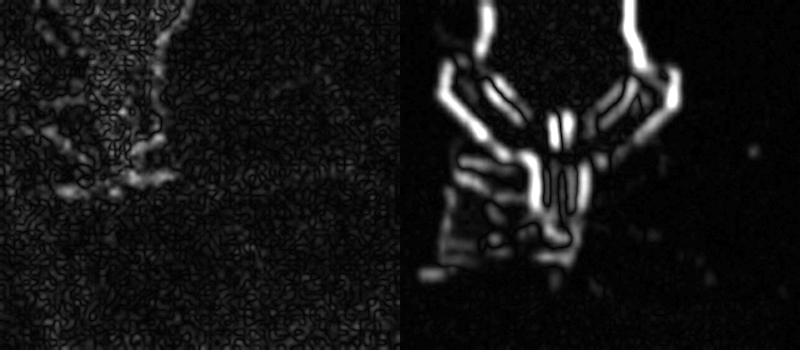

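Lid 2 gives at about 1 N: in the difference picture its whole outline moves (side crop, columns 440–575). I go a little further to confirm.

Emit:
servo_tool --pt "0 1 0 0 0 0 1"

```text
t: 10.0
ee_pos: [0.5475, 0.0697, 0.0556]
tool_rot: [-1.561, 0.002, -1.753]
ft_force: [1.8, -1.1, 1.6]
gripper_width: -0.0003
```

```bash
python3 shot.py b4; python3 cmp.py b2 b4
```

```text
10.1 [0.54743881 0.06970616 0.05555889] [-1.56128529  0.00177492 -1.75296461] [ 1.21846839 -0.39647589  3.2148795 ] -6.608911188524317e-05
```

View pics/b4.png

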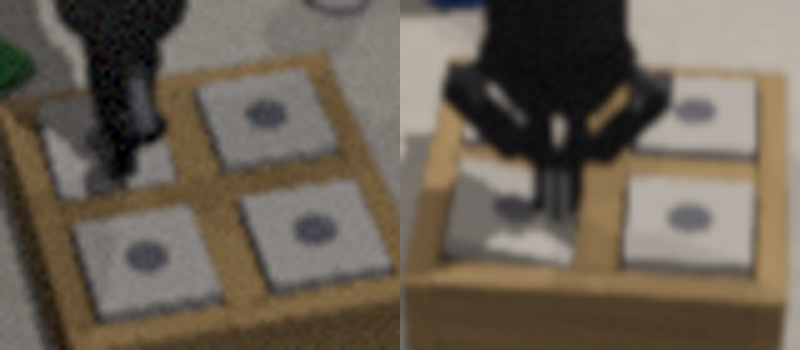

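View pics/d_b2_b4.png

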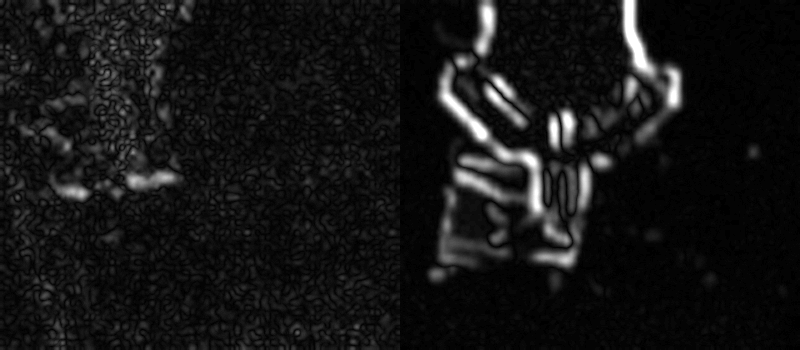

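Lid 2 rocks: its -x side is up, its +x side is down, and the force is only 1–3 N. I lift off and centre over its disc.

Emit:
servo_tool --pt "0 -15 0 0 0 0 1" --pt "0 -10 -25 0 0 0 1" --pt "0 0 0 0 0 0 1"

```text
t: 10.4
ee_pos: [0.5195, 0.0745, 0.0792]
tool_rot: [-1.568, 0.001, -1.753]
ft_force: [0.5, 0.3, 0.4]
gripper_width: -0.0001
```

```bash
python3 - <<'E'
import h
from h import *
tgt(2,0,0)
s=r.get_state();f=r.grab_frame("wrist");cv2.imwrite("pics/w2.png",f["img"][100:300,130:390].repeat(3,0).repeat(3,1)[:600,:780])
T=np.eye(4);T[:3,:3]=Ro.from_euler('xyz',s["tool_rot"]).as_matrix();T[:3,3]=s["ee_pos"];T=T@np.array(f["hand_eye"])
for i in h.L: print(i,np.round(proj(f,np.array(h.L[i]),T),1))
E
python3 shot.py c1
```

```text
t 10.4 tcp [0.5195 0.0745 0.0792] rpy [-1.5677e+00  1.3000e-03 -1.7533e+00] F [0.47 0.32 0.44] M [-0.019 -0.02   0.02 ] w -0.0001
shift tool mm [ 0.2 18.7  2. ] rotvec [-0.0031 -0.001  -0.0013]
2 [262.5 225.5]
1 [263.8  59.3]
4 [414.4 225.3]
3 [444.5  57.8]
10.55 [0.5229028  0.07391396 0.07889691] [-1.56374678e+00  1.67289926e-03 -1.75389951e+00] [ 0.19586828  0.24569739 -0.4633959 ] -0.00023023931796715592
```

View pics/w2.png

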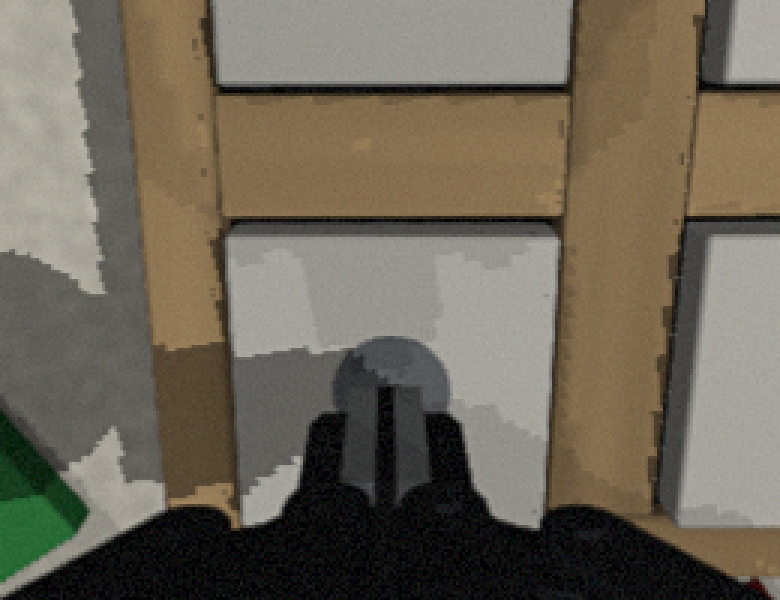

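View pics/c1.png

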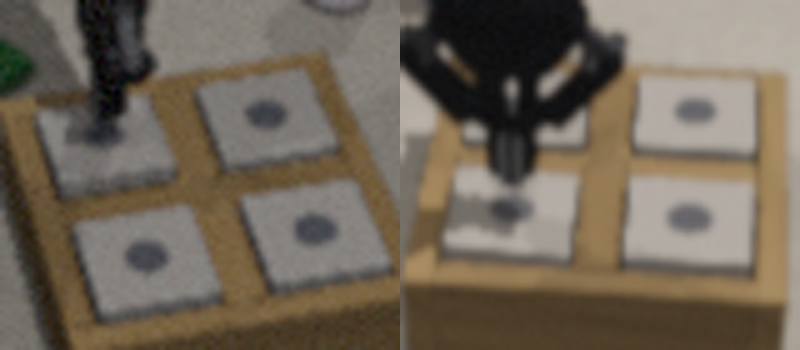

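The wrist view shows lid 2 level again, its disc centre at about (260,231) and the finger gap at column 259, so the tips are nearly centred. I apply a small correction and descend.

Emit:
servo_tool --pt "1 3 -1.5 -0.006 0 -0.001 1" --pt "0 4 0 0 0 0 1" --pt "0 4 0 0 0 0 1" --pt "0 0 0 0 0 0 1"

```text
t: 10.95
ee_pos: [0.5214, 0.0729, 0.0653]
tool_rot: [-1.572, 0.0, -1.754]
ft_force: [-0.4, 0.2, -0.1]
gripper_width: 0.0001
```

```bash
python3 - <<'E'
from h import *
tgt(2,0,-1)
E
python3 shot.py c2
```

```text
t 10.95 tcp [0.5214 0.0729 0.0653] rpy [-1.5724e+00  3.0000e-04 -1.7544e+00] F [-0.36  0.2  -0.12] M [ 0.002  0.048 -0.026] w 0.0001
shift tool mm [-0.   4.8 -0.2] rotvec [ 0.0016 -0.0021 -0.0003]
11.05 [0.52166843 0.07288451 0.06585976] [-1.57169757e+00  4.02843910e-04 -1.75431823e+00] [-0.02109041 -0.16511443  0.14255483] 9.42743424828288e-05
```

View pics/c2.png

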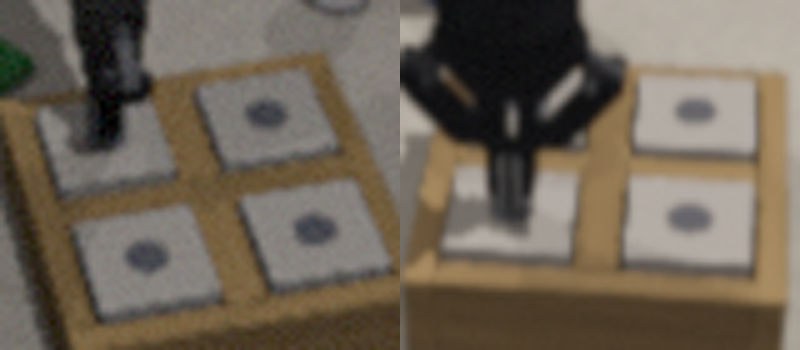

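Emit:
servo_tool --pt "-1 2 0 0 0 0 1" --pt "0 1.5 0 0 0 0 1"

```text
t: 11.25
ee_pos: [0.5223, 0.0739, 0.0624]
tool_rot: [-1.571, 0.001, -1.754]
ft_force: [-0.5, 0.1, 0.5]
gripper_width: 0.0
```

Emit:
servo_tool --pt "0 1 0 0 0 0 1"

```text
t: 11.35
ee_pos: [0.5223, 0.0739, 0.0613]
tool_rot: [-1.571, 0.001, -1.754]
ft_force: [0.0, 0.4, 0.3]
gripper_width: -0.0002
```

Emit:
servo_tool --pt "0 1 0 0 0 0 1"

```text
t: 11.45
ee_pos: [0.5223, 0.074, 0.0603]
tool_rot: [-1.571, 0.001, -1.754]
ft_force: [-0.8, 0.5, 0.4]
gripper_width: 0.0
```

Emit:
servo_tool --pt "0 1 0 0 0 0 1"

```text
t: 11.55
ee_pos: [0.5223, 0.074, 0.0592]
tool_rot: [-1.571, 0.001, -1.754]
ft_force: [0.7, -0.9, -0.2]
gripper_width: 0.0001
```

Emit:
servo_tool --pt "0 1 0 0 0 0 1"

```text
t: 11.65
ee_pos: [0.5225, 0.074, 0.0584]
tool_rot: [-1.57, 0.001, -1.754]
ft_force: [-1.0, 0.8, 5.4]
gripper_width: 0.0001
```

Emit:
servo_tool --pt "0 2 0 0 0 0 1"

```text
t: 11.75
ee_pos: [0.5227, 0.074, 0.0571]
tool_rot: [-1.57, 0.001, -1.754]
ft_force: [-2.5, -0.7, 6.9]
gripper_width: -0.0001
```

Emit:
servo_tool --pt "0 2 0 0 0 0 1"

```text
t: 11.85
ee_pos: [0.5227, 0.074, 0.0558]
tool_rot: [-1.569, 0.001, -1.754]
ft_force: [-2.9, 0.1, 8.0]
gripper_width: 0.0004
```

Emit:
servo_tool --pt "0 2 0 0 0 0 1"

```text
t: 11.95
ee_pos: [0.5227, 0.074, 0.0546]
tool_rot: [-1.569, 0.001, -1.754]
ft_force: [-2.9, -0.4, 7.5]
gripper_width: -0.0004
```

Emit:
servo_tool --pt "0 2 0 0 0 0 1"

```text
t: 12.05
ee_pos: [0.5227, 0.074, 0.0534]
tool_rot: [-1.568, 0.001, -1.754]
ft_force: [-1.7, 0.1, 6.3]
gripper_width: 0.0001
```

It's sliding down (5 mm so far). I press on to the hard stop.

Emit:
servo_tool --pt "0 2 0 0 0 0 1"

```text
t: 12.15
ee_pos: [0.5227, 0.074, 0.0525]
tool_rot: [-1.568, 0.001, -1.754]
ft_force: [-6.7, 0.1, 20.3]
gripper_width: -0.0002
```

Emit:
servo_tool --pt "0 3 0 0 0 0 1"

```text
t: 12.25
ee_pos: [0.5227, 0.074, 0.0524]
tool_rot: [-1.566, 0.001, -1.754]
ft_force: [-12.8, -0.4, 39.3]
gripper_width: 0.0001
```

Emit:
servo_tool --pt "0 4 0 0 0 0 1"

```text
t: 12.35
ee_pos: [0.5227, 0.074, 0.0523]
tool_rot: [-1.565, 0.001, -1.754]
ft_force: [-15.3, -0.4, 41.6]
gripper_width: 0.0002
```

Emit:
servo_tool --pt "0 4 0 0 0 0 1"

```text
t: 12.45
ee_pos: [0.5227, 0.074, 0.0524]
tool_rot: [-1.563, 0.001, -1.753]
ft_force: [-11.5, -0.6, 32.9]
gripper_width: -0.0003
```

```bash
python3 - <<'E'
from h import *
tgt(2,0,0)
E
python3 shot.py e1;python3 cmp.py c2 e1; python3 - <<'E'
from h import *
for _ in range(4):
    s=r.get_state();f=r.grab_frame("wrist");print(np.round(s["ee_pos"],4),np.round(s["ft_force"],1))
cv2.imwrite("pics/w3.png",f["img"][100:300,130:390].repeat(3,0).repeat(3,1)[:600,:780])
E
```

```text
t 12.45 tcp [0.5227 0.074  0.0524] rpy [-1.5627e+00  6.0000e-04 -1.7534e+00] F [-11.53  -0.64  32.89] M [-0.128  2.524 -0.025] w -0.0003
shift tool mm [ 0.3 -8.1 -1.2] rotvec [-0.0081 -0.0011 -0.0006]
12.55 [0.52274163 0.07400458 0.05241341] [-1.56246404e+00  5.31021020e-04 -1.75338093e+00] [-11.23614464   0.387619    31.96696246] -6.089411309112299e-05
[0.5227 0.074  0.0524] [-11.2   0.4  32. ]
[0.5228 0.074  0.0524] [-11.8  -1.3  32.2]
[0.5228 0.074  0.0524] [-12.6  -0.5  32.7]
[0.5227 0.074  0.0524] [-11.6  -0.6  32.4]
```

View pics/e1.png

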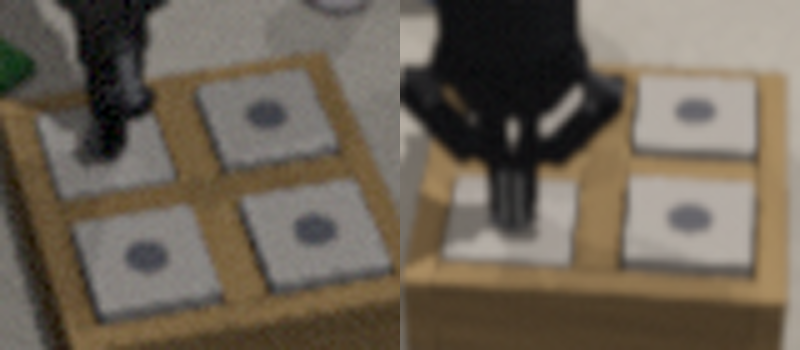

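View pics/w3.png

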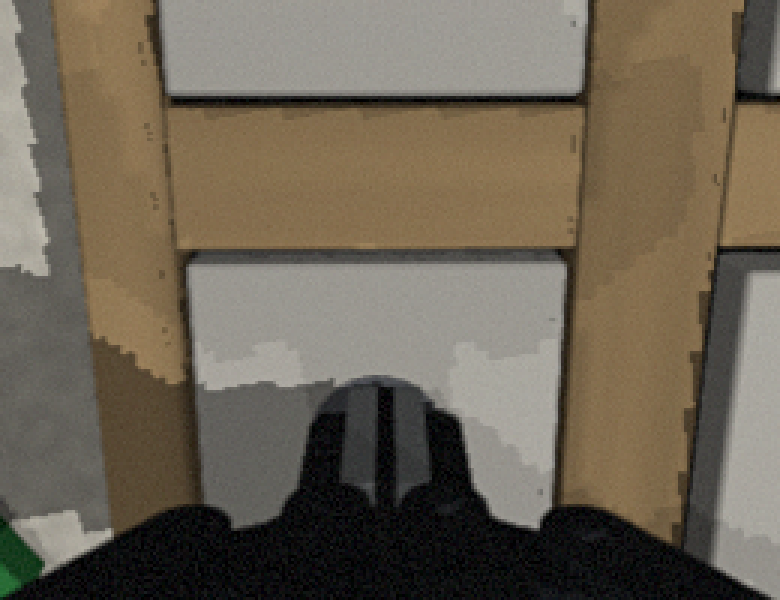

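```bash
python3 -c "
from cell import r
print(r.job_done())"
```

```text
the job is handed in; nothing more can be done
None
```

Lid 2 (the −x, −y well) was the loose one; I pressed it home and handed the job in with the closed fingertips still holding it down.

- **Finding it:** I pressed lid 4 first; it stopped hard at about 10 N without moving. Lid 2 tipped by about 2 mm or more at only 1–3 N, the pictures showed it rocking, and it fell back level when released. I did not press lids 1 and 3.
- **Pressing home:** Pressed on its middle, lid 2 slid down about 6 mm by the tool reading (the text says 5 mm). It then met a hard stop, peaking at about 42 N at the fingertips.
- **Last checks:** It was holding steadily at about 32 N, with no movement over the last four readings. The pictures show the lid level and low in its well, with the tips on the grey disc, and the bottle, tub and scoop not touched.

**Disagreements:**
- The closed fingertips touched with the TCP about 6 mm below the lid's top, not 25 mm above it as the text says, so I found contact by force and pictures instead.
- The wrist camera and the fixed cameras differed by about 2–3 mm on the lid positions, within the 6 mm allowed.

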